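Open the ratchet clamp on the dried stone stand

TASK

The glue on the round wooden stone stand is dry and the screw of its clamp has already been slackened. On the clamp that holds the round stand, press the thumb plate of the ratchet release down with the fingertips and, keeping it down, push the sliding jaw all the way back along its bar against the end bracket, then let go and move clear. Leave the stand lying where it is, do not pick anything up, and leave the other clamp, where the rectangular plinth is still drying, and the other things on the table alone.

Things in the scene. Friction and masses are not known exactly. Their poses are not given: they have to be found in the camera images.
- board: plywood board 270 x 420 x 15, fixed, with two identical bar clamps side by side. Origin: centre of its underside, at table height. The aluminium bars (16 wide, top 64 above the table) run along board y, at board x = -65 (near clamp, nearer the robot) and +65 (far). At each bar's -y end: screw head, its steel pad's face at board y = -125; at the +y end: dark end bracket, from y = 177, 71 high
- near_bed (a point): fixed point in the middle of the near clamp's bed (two wooden bearers, top 66 above the table), where the work lies between screw pad and sliding jaw; the piece in this clamp is centred within 10 of it
- near_plate (a point): top centre of the near clamp's thumb plate (ratchet release on top of the sliding jaw; rides with it, goes straight down when pressed). Steel, 34 (board x) by 40 (board y), top 97 above the table at rest. Its +y edge is a lip turned up 8.5, to push by: inner face 17.5 to +y of this point. The jaw's upright (56 wide, top 108 high) is on the -y side, its back 31 from this point
- near_jaw (a joint): slide of the near clamp's jaw along its bar, m. 0: jaw face 95 mm from the screw pad; grows towards board +y as it opens; starts at 0.003 to 0.020; 0.125: fully back on the end bracket (hard stop). Takes about 3 N with the release down. With the release up the pawl under the bar catches in teeth of 13 mm pitch and blocks opening after at most 4 mm of play
- near_release (a joint): press of the near clamp's thumb plate, m downward: rests at 0 (or up to 0.004 while the pawl rides on a tooth); the jaw is free to open beyond 0.004; hard stop at 0.010. Spring 3.5 N at the top, 7 N fully down; springs up by itself when let go
- far_bed (a point): fixed point in the middle of the far clamp's bed (two wooden bearers, top 66 above the table), where the work lies between screw pad and sliding jaw; the piece in this clamp is centred within 10 of it
- far_plate (a point): top centre of the far clamp's thumb plate (ratchet release on top of the sliding jaw; rides with it, goes straight down when pressed). Steel, 34 (board x) by 40 (board y), top 97 above the table at rest. Its +y edge is a lip turned up 8.5, to push by: inner face 17.5 to +y of this point. The jaw's upright (56 wide, top 108 high) is on the -y side, its back 31 from this point
- far_jaw (a joint): slide of the far clamp's jaw along its bar, m. 0: jaw face 95 mm from the screw pad; grows towards board +y as it opens; starts at 0.003 to 0.020; 0.125: fully back on the end bracket (hard stop). Takes about 3 N with the release down. With the release up the pawl under the bar catches in teeth of 13 mm pitch and blocks opening after at most 4 mm of play
- far_release (a joint): press of the far clamp's thumb plate, m downward: rests at 0 (or up to 0.004 while the pawl rides on a tooth); the jaw is free to open beyond 0.004; hard stop at 0.010. Spring 3.5 N at the top, 7 N fully down; springs up by itself when let go
- round_stand: round dark wooden stone stand, diameter 90, 36 tall, the glued work that is dry; lies loose on the bed of one of the two clamps (which one varies), with a few mm of play. Origin: centre of its underside, 66 above the table.
- plinth: rectangular dark wooden plinth 64 (board x) x 90 (board y) x 36 tall, the glued work still wet, on the bed of the other clamp. Origin: centre of its underside.
- glue_bottle: white glue bottle with pointed cap, diameter 42, 112 tall, standing on the board between the clamps' screw ends (bystander; origin at its foot)
- offcut: wooden offcut 30 x 62 x 18, lying on the board between the two bars (bystander; origin at its foot)
- pebble: brown pebble 36 x 32 x 26, on the board between the bars near their stop ends (bystander; origin at its foot)
- viewing_rock: dark viewing stone on its own wooden stand, about 90 wide and 125 tall, on the table left of the board (bystander; origin at its foot)
- tea_cup: white tea cup, diameter 72, 55 tall, on the table left of the board (bystander; origin at its foot)
- hammer: hammer, 240 long, lying on the table at the left (bystander)
- glue_brush: flat glue brush about 200 long, lying on the table at the right (bystander)
- small_stand: spare small round wooden stand, diameter 66, 28 tall, on the table at the right; not in a clamp (bystander; origin at its foot)

How it is judged:
By the outcome, as a careful person would: the job done as asked, in the order asked, and still so for the second after the job is handed in, with the robot touching nothing.
It also fails if it takes over 32 s, if anything falls off the work surface, if the arm or the gripper's body presses on something with over 40 N, if the wrist force passes 120 N, or if a joint passes its speed limit or range.

ROBOT

A 7-joint arm with a two-finger parallel gripper is mounted at the origin on the work surface. World frame = base frame: x ahead of the robot, y to its left, z up, the work surface at z = 0. Lengths are in mm, angles in rad, forces in N, time in s.
With the tool pointing down it reaches from about 400 to 875 mm from the base axis. Payload 4.4 kg.
Tool frame: the origin (TCP) lies at the very end of the fingers, on their centre line; the grasp point (between the pads) lies 19 mm behind it; z points along the fingers, y is the line along which they close (so a half turn about z gives the same grasp; the last joint's range is limited). The gripper opens to 85 mm and grips with 20 to 120 N. Pads are 22 mm wide; open, the fingers measure 114 mm over their backs; the gripper's body (76 mm by 85 mm) begins 54 mm behind the grasp point. The pads swing forward as they close: fully open they stand 13 mm farther back than shut.
Start: joints at [1.108, 0.628, 0.038, 1.517, -0.027, 0.996, -0.02], TCP at [251.233, -599.5, 231.313] pointing down, gripper open.
Joint ranges: [-3.06, 3.06], [-0.37, 2.12], [-1.25, 1.32], [0.18, 2.47], [-1.1, 4.24], [0.23, 1.98], [-2.94, 2.94]. Speed limits (rad/s): [2.57, 2.57, 3.14, 3.14, 3.14, 3.14, 3.14].

INTERFACE

Orientations are given as [roll, pitch, yaw] about the fixed x, y, z axes, in that order (R = Rz(yaw) Ry(pitch) Rx(roll)).
In Python, from cell import ctrl gives the robot as it stands.
- The arm moves only by the tool step_arm, never from a script. Its argument "series" is a list that holds one entry, the list of rows, each a list of 7 numbers: the turn, a rotation vector about the tool's x, y, z as a fraction of full scale, then the shift along the tool's x, y, z as a fraction of full scale, then the closure, from 0 (fully open) to 1 (shut). In form: [[[ax, ay, az, tx, ty, tz, gripper], ...]]. A call has 1 to 12 rows; each row shifts and turns the commanded pose from where the row before left it, along the tool's axes as they then stand; what a row does not reach is not made up. Full scale, the value 1, is 150 mm for a shift and 45 degrees for a turn. A row lasts 1/10 s, in which the tool goes at most 50 mm and 8.59 degrees, less where a joint would pass 70% of its speed; a pose out of reach is approached as far as the arm can. A call with a number of a shift or a turn outside -1 to 1 is refused whole. A call with a gripper value outside its range is refused whole. The fingers move at their own pace and stop on an object; the grip force is fixed at half the most. Time passes only in rows, so rows that do not move let the fingers close. It gives the time, the measured TCP pose, the force, the opening and the grip force at its end, in the units of the state.
- ctrl.read_state(): the state, without advancing time (a new reading comes with each control period).
- ctrl.get_image(name): name is "side" or "top"; returns a dict with "img" (400x640x3 uint8, red, green, blue), "fx", "fy", "cx", "cy" (pixels), "R" (3x3) and "t" (3): a world point X has camera coordinates R X + t. Camera axes: x right, y down, z forward; pixel columns grow to the right and rows downward; lengths in mm; the calibration is good to about 2 mm. A picture is of the moment at which its call begins. There is no depth.
- ctrl.finish_job(): hands the job in; it is judged then, once.
Trained networks look in a picture, given as the dict that the camera call returned (one of the last four; its "shot" number tells which), for a name from the list of things; names that differ only in an ending like _2 or _b are one class to them, and where a whole thing is asked for, a point or a joint stands for the part that bears it (a point fixed in the world has none). Each returns a list of dicts, best first, with "score" (0 to 1); they miss things now and then, are a little off and sometimes report something else, mostly with a low value. They report only what shows in the picture. A call takes as long as a camera call.
- ctrl.recognise(picture, thing): "centre" ([column, row] in pixels, amid what is visible of it).
The state is a dict: "clock": time; "qpos": joint angles; "qd": joint speeds; "tau": joint torques, N m; "eef_pos": TCP position; "tool_rot": TCP orientation; "force": force on the tool from outside, world axes, zero at the start; "torque": the same for the moment, N m; "width": finger opening in mm; "gripper_force": force on a finger pad.
Only numpy, scipy, OpenCV 4.12 (cv2) and the standard library are available. Lean on these libraries where they do the work, as an engineer would, in place of code of your own. Each camera call takes 0.05 s, during which the arm holds its last target. There are 200 camera calls.

## Working session

There is one attempt and no reset: what is moved stays moved. The work goes in short steps, Python scripts to look and compute and a tool call to move; the robot and the scene stay as the last step left them, time stands still between calls to the robot, and variables do not carry over. Pictures are saved under pics/ and viewed, at most 10 in all, crops included, and the job is handed in when it is done.

Besides the shell and the picture viewer there is one more tool, called after ">>>" as a command line: name --argument value ..., lists and objects as JSON in quotes. step_arm: Moves the arm, as the interface text tells. Shift numbers are shares of 150 mm and turn numbers shares of 45 degrees, none past 1 either way. Its arguments: {"type":"object","properties":{"series":{"type":"array","items":{"type":"array","items":{"type":"array","items":{"type":"number","minimum":-1,"maximum":1}}}}},"required":["series"]}

```bash
mkdir -p pics; cat > h.py <<'E'
import numpy as np,cv2
from cell import ctrl
def shot(n,f):
    p=ctrl.get_image(n); cv2.imwrite('pics/'+f,p['img'][:,:,::-1]); return p
def back(p,uv,z):
    R=np.array(p['R']);t=np.array(p['t']);c=-R.T@t
    d=R.T@np.array([(uv[0]-p['cx'])/p['fx'],(uv[1]-p['cy'])/p['fy'],1])
    return c+d*(z-c[2])/d[2]
def proj(p,X):
    c=np.array(p['R'])@np.array(X,float)+np.array(p['t']); return [p['fx']*c[0]/c[2]+p['cx'],p['fy']*c[1]/c[2]+p['cy']]
E
python3 - <<'E'
from h import *
np.set_printoptions(precision=1,suppress=True)
Z=dict(round_stand=102,plinth=102,near_plate=97,far_plate=97,glue_bottle=112,offcut=33,pebble=35,board=15,viewing_rock=60,small_stand=28)
for n in('top','side'):
    p=shot(n,n+'0.png'); print(n,-np.array(p['R']).T@np.array(p['t']))
    for k,z in Z.items():
        for r in ctrl.recognise(p,k)[:2]: print(k,np.array(r['centre']),round(r['score'],2),back(p,r['centre'],z))
s=ctrl.read_state();print(s['clock'],s['eef_pos'],s['tool_rot'],s['width'])
E
```

```text
top [ 381.5  -45.2 1218.7]
round_stand [382.7 180.4] 0.65 [ 600.6 -221.4  102. ]
round_stand [345.1 175.8] 0.45 [ 615.4 -112.5  102. ]
plinth [373.5 221.3] 0.85 [ 482.  -191.2  102. ]
plinth [351.7 177.4] 0.6 [ 610.4 -131.6  102. ]
near_plate [339.9 222.1] 0.49 [481.1 -95.4  97. ]
far_plate [347.7 171.9] 0.54 [ 628.  -120.7   97. ]
glue_bottle [395.2 206.2] 0.74 [ 523.5 -253.   112. ]
glue_bottle [346.9 176.1] 0.56 [ 612.3 -117.1  112. ]
offcut [336.4 198.2] 0.52 [560.2 -88.8  33. ]
pebble [153.6 175.6] 0.25 [636.  473.2  35. ]
board [344.7 205.5] 0.64 [ 539.8 -114.8   15. ]
viewing_rock [192.7 250.1] 0.58 [406.5 335.9  60. ]
viewing_rock [478.  187.9] 0.31 [ 583.1 -513.4   60. ]
small_stand [477.4 185.8] 0.9 [ 595.2 -524.9   28. ]
side [  67.8  665.5 1114.3]
round_stand [378.  115.3] 0.62 [ 562.  -443.3  102. ]
plinth [364.7 173.9] 0.91 [ 468.7 -188.8  102. ]
plinth [297.4 222.3] 0.46 [534.4  66.2 102. ]
near_plate [341.1 193.7] 0.71 [489.6 -89.   97. ]
near_plate [330.5 199.2] 0.4 [504.3 -55.2  97. ]
far_plate [313.6 176. ] 0.65 [ 594.  -103.7   97. ]
glue_bottle [354.7 152.8] 0.72 [ 533.6 -240.2  112. ]
glue_bottle [343.6 199.1] 0.39 [467.2 -64.8 112. ]
offcut [321.2 200.8] 0.74 [552. -80.  33.]
pebble [293.7 223.1] 0.64 [572.6  34.7  35. ]
board [325.4 202.1] 0.85 [546.4 -95.1  15. ]
viewing_rock [280.8 344.4] 0.67 [382.8 356.3  60. ]
small_stand [168.6 339.7] 0.21 [629.  486.3  28. ]
1.1 [ 251.2 -599.5  231.3] [ 3.1 -0.   0.4] 85.43973438096258
```

View pics/top0.png

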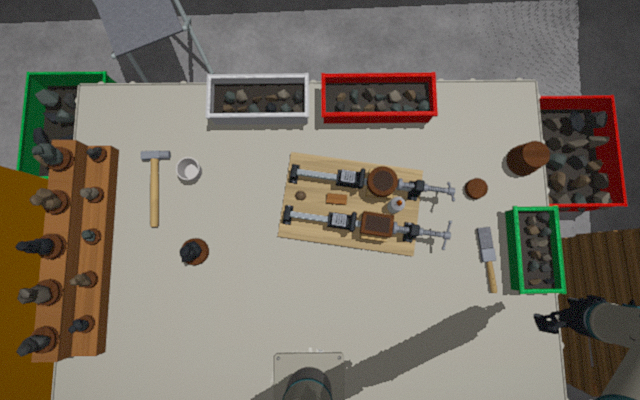

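View pics/side0.png

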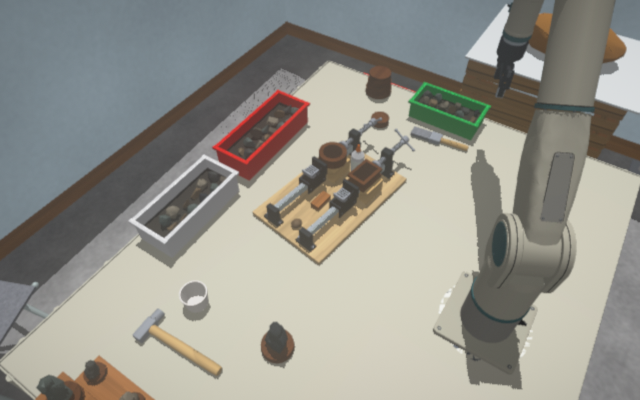

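The round stand (about 382,181 in top) is in the far clamp and the plinth (377,224) is in the near one. I'll look closer at the far jaw and the bars.

```bash
python3 - <<'E'
import cv2
for n,(a,b,c,d) in dict(top=(272,145,432,260),side=(250,130,410,250)).items():
    i=cv2.imread(f'pics/{n}0.png')[b:d,a:c]; i=cv2.resize(i,None,fx=5,fy=5,interpolation=cv2.INTER_CUBIC); i=cv2.convertScaleAbs(i,alpha=1.3)
    cv2.imwrite(f'pics/{n}c.png',i)
E
```

```text
(no output)
```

View pics/topc.png

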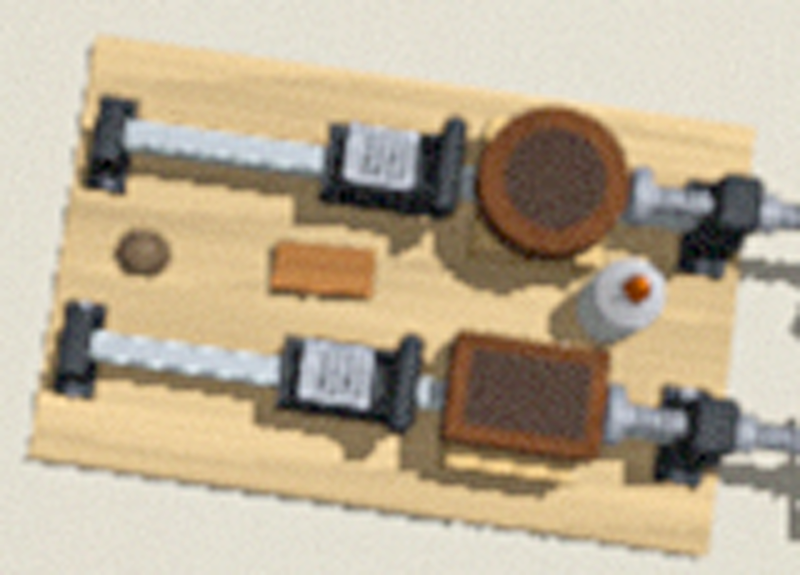

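View pics/sidec.png

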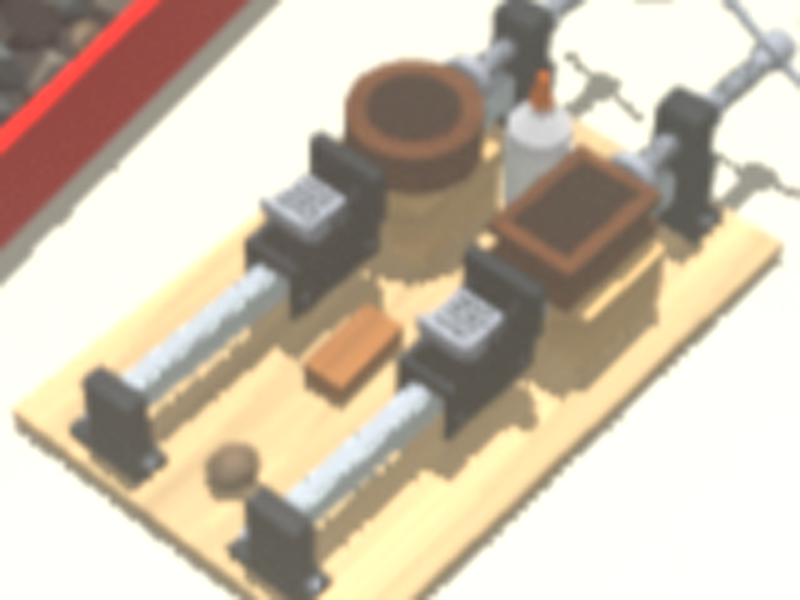

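Top crop: far plate centre at about (381,156), which is full pixel (348.2,176.2). Board corners are at (95,37), (755,128), (705,555) and (30,460). Side crop: far plate at (305,203), which is (311,170.6). The recogniser's far_plate detections are a bit off from these, by 4–5 px.

```bash
python3 - <<'E'
from h import *
from scipy.optimize import least_squares
np.set_printoptions(precision=2,suppress=True)
T=ctrl.get_image('top');S=ctrl.get_image('side')
fc=lambda a,o:np.array(a,float)/5+o
ot=np.array([272,145.]);os=np.array([250,130.])
# board-frame points (x,y,z): corners & bar features
tp=[((135,210,15),(95,37)),((135,-210,15),(755,128)),((-135,-210,15),(705,555)),((-135,210,15),(30,460)),
 ((65,177,64),(128,134)),((-65,177,64),(92,345))]
sp=[((135,210,15),(18,412)),((-135,-210,15),(780,245)),((65,177,64),(132,383)),((-65,177,64),(290,502))]
W=lambda q,b:np.array([q[0]+np.cos(q[2])*b[0]-np.sin(q[2])*b[1],q[1]+np.sin(q[2])*b[0]+np.cos(q[2])*b[1],b[2]])
f=lambda q:np.concatenate([proj(T,W(q,b))-fc(a,ot) for b,a in tp]+[proj(S,W(q,b))-fc(a,os) for b,a in sp])
r=least_squares(f,[545,-105,-.1],loss='soft_l1',x_scale=[100,100,.1]);print('board',r.x,'\n',r.fun.reshape(-1,2)); q=r.x
# plate centre on line x=65 z=97 : fit y
pt,ps=fc((381,156),ot),fc((305,203),os)
for P,u in((T,pt),(S,ps)):
    w=back(P,u,97);d=w[:2]-q[:2];c,s=np.cos(q[2]),np.sin(q[2]);print('plate',w,'board xy',c*d[0]+s*d[1],-s*d[0]+c*d[1])
print('far_plate x=65,y=53..',W(q,(65,53,97)), 'stop bracket',W(q,(65,177,71)))
s=ctrl.read_state();print(s['clock'],s['eef_pos'],s['tool_rot'])
E
```

```text
board [ 546.39 -134.72   -0.15] 
 [[-0.23 -0.25]
 [ 0.02 -0.12]
 [ 0.77  0.51]
 [-0.69 -0.  ]
 [-0.85 -0.1 ]
 [-0.26  0.25]
 [-0.7  -1.4 ]
 [ 1.28 -1.46]
 [-0.59 -0.17]
 [ 0.81  0.16]]
plate [ 615.13 -121.88   97.  ] board xy 66.0118309877337 23.07217681415554
plate [ 612.6  -117.79   97.  ] board xy 62.902921921034284 26.735575986097153
far_plate x=65,y=53.. [618.64 -92.14  97.  ] stop bracket [637.36  30.44  71.  ]
1.2 [ 251.25 -599.48  231.33] [ 3.14 -0.    0.4 ]
```

>>> step_arm --series '[[[0, 0, -0.162, 0, 0, 0, 1], [0, 0, -0.162, 0, 0, 0, 1], [0, 0, -0.162, 0, 0, 0, 1], [0, 0, -0.162, 0, 0, 0, 1], [0, 0, -0.162, 0, 0, 0, 1], [0, 0, -0.162, 0, 0, 0, 1], [0, 0, -0.162, 0, 0, 0, 1], [0, 0, -0.162, 0, 0, 0, 1], [0, 0, 0, 0, 0, 0, 1]]]'

```text
clock: 2.1
eef_pos: [251.1, -599.5, 231.3]
tool_rot: [3.141, -0.0, 1.415]
force: [0.7, -0.6, -0.0]
width: 0.0
gripper_force: 0.0
```

```bash
cat > to.py <<'E'
from h import *
import sys
from scipy.spatial.transform import Rotation as Ro
def to(g):
    s=ctrl.read_state();R=Ro.from_euler('xyz',s['tool_rot']).as_matrix()
    d=R.T@(np.array(g)-s['eef_pos']);print('tool mm',d.round(1),'share',(d/150).round(3),'rot',np.round(s['tool_rot'],3),'F',np.round(s['force'],1),'t',s['clock'],'pos',np.round(s['eef_pos'],1),'w',s['width'])
to([float(a) for a in sys.argv[1:4]])
E
python3 to.py 615 -115 160
```

```text
tool mm [535.2 284.2  71.5] share [3.568 1.895 0.477] rot [ 3.141 -0.     1.415] F [ 0.7 -0.6 -0. ] t 2.1 pos [ 251.1 -599.5  231.3] w 0.004136207175948492
```

>>> step_arm --series '[[[0, 0, 0, 0.24, 0.127, 0, 1], [0, 0, 0, 0.24, 0.127, 0, 1], [0, 0, 0, 0.24, 0.127, 0, 1], [0, 0, 0, 0.24, 0.127, 0, 1], [0, 0, 0, 0.24, 0.127, 0, 1], [0, 0, 0, 0.24, 0.127, 0, 1], [0, 0, 0, 0.24, 0.127, 0, 1], [0, 0, 0, 0.24, 0.127, 0, 1], [0, 0, 0, 0.24, 0.127, 0, 1], [0, 0, 0, 0.24, 0.127, 0, 1], [0, 0, 0, 0.24, 0.127, 0, 1], [0, 0, 0, 0.24, 0.127, 0, 1]]]'

```text
clock: 3.3
eef_pos: [545.1, -207.0, 231.5]
tool_rot: [3.141, 0.0, 1.411]
force: [0.3, -1.2, -0.0]
width: 0.1
gripper_force: 0.0
```

>>> step_arm --series '[[[0, 0, 0, 0.24, 0.127, 0, 1], [0, 0, 0, 0.24, 0.127, 0, 1], [0, 0, 0, 0.2, 0.117, 0, 1], [0, 0, 0, 0, 0, 0.2, 1], [0, 0, 0, 0, 0, 0.2, 1], [0, 0, 0, 0, 0, 0.2, 1], [0, 0, 0, 0, 0, 0, 1], [0, 0, 0, 0, 0, 0, 1]]]'

```text
clock: 4.1
eef_pos: [615.2, -116.2, 141.6]
tool_rot: [-3.141, 0.0, 1.413]
force: [-0.3, -0.2, 0.5]
width: -0.1
gripper_force: 0.0
```

```bash
python3 to.py 615.2 -114.9 130; python3 - <<'E'
from h import *
ims=[]
for n in('top','side'):
    p=ctrl.get_image(n)
    b=[np.array([618.64,-92.14,97])+ (y-53)*np.array([.151,.989,0])for y in(25,)][0]
    u=proj(p,b);print(n,u)
    i=np.ascontiguousarray(p['img'][:,:,::-1]); a=int(u[0])-40;c=int(u[1])-40
    i=cv2.resize(i[c:c+80,a:a+80],(400,400),interpolation=cv2.INTER_CUBIC)
    cv2.circle(i,(int((u[0]-a)*5),int((u[1]-c)*5)),2,(0,0,255),-1);ims.append(i)
cv2.imwrite('pics/a1.png',np.hstack(ims))
E
```

```text
tool mm [ 1.3 -0.2 11.6] share [ 0.009 -0.001  0.077] rot [-3.141  0.     1.413] F [-0.3 -0.2  0.5] t 4.1 pos [ 615.2 -116.2  141.6] w -0.11072444416590894
top [np.float64(347.5044210871257), np.float64(176.44660159890225)]
side [np.float64(310.87692388305226), np.float64(169.9424042600995)]
```

View pics/a1.png

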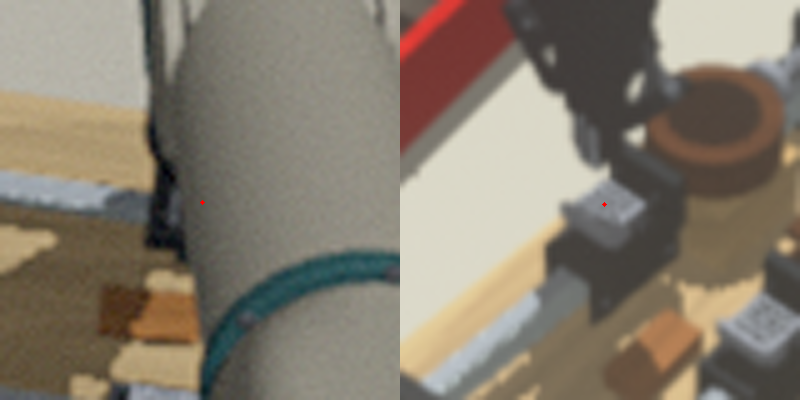

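The side crop shows the fingertip at about (188,165), straight above the plate, in front of the upright and not over the lip. I'll descend.

>>> step_arm --series '[[[0, 0, 0, -0.01, 0, 0.14, 1], [0, 0, 0, 0, 0, 0.13, 1], [0, 0, 0, 0, 0, 0.02, 1], [0, 0, 0, 0, 0, 0.01, 1], [0, 0, 0, 0, 0, 0.01, 1], [0, 0, 0, 0, 0, 0, 1]]]'

```text
clock: 4.8
eef_pos: [615.9, -117.7, 96.3]
tool_rot: [3.139, -0.0, 1.415]
force: [0.0, 0.4, 2.4]
width: -0.1
gripper_force: 1.6
```

>>> step_arm --series '[[[0, 0, 0, 0, 0, 0.013, 1], [0, 0, 0, 0, 0, 0.013, 1], [0, 0, 0, 0, 0, 0.013, 1], [0, 0, 0, 0, 0, 0.01, 1], [0, 0, 0, 0, 0, 0.006, 1], [0, 0, 0, 0, 0, 0, 1]]]'

```text
clock: 5.4
eef_pos: [615.9, -117.8, 87.2]
tool_rot: [3.139, -0.0, 1.415]
force: [0.5, 0.1, 6.7]
width: -0.3
gripper_force: 3.2
```

>>> step_arm --series '[[[0, 0, 0, 0.03, 0, 0, 1], [0, 0, 0, 0.03, 0, 0, 1], [0, 0, 0, 0.04, 0, 0, 1], [0, 0, 0, 0.06, 0, 0, 1], [0, 0, 0, 0.06, 0, 0, 1], [0, 0, 0, 0.06, 0, 0, 1], [0, 0, 0, 0, 0, 0, 1]]]'

```text
clock: 6.1
eef_pos: [622.4, -75.8, 87.2]
tool_rot: [3.14, 0.0, 1.415]
force: [-0.1, 1.5, 6.6]
width: -0.3
gripper_force: 3.2
```

```bash
python3 - <<'E'
from h import *
p=ctrl.get_image('side');i=p['img'][130:250,250:410,::-1]
cv2.imwrite('pics/a2.png',cv2.resize(i,None,fx=4,fy=4,interpolation=cv2.INTER_CUBIC))
E
```

```text
(no output)
```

View pics/a2.png

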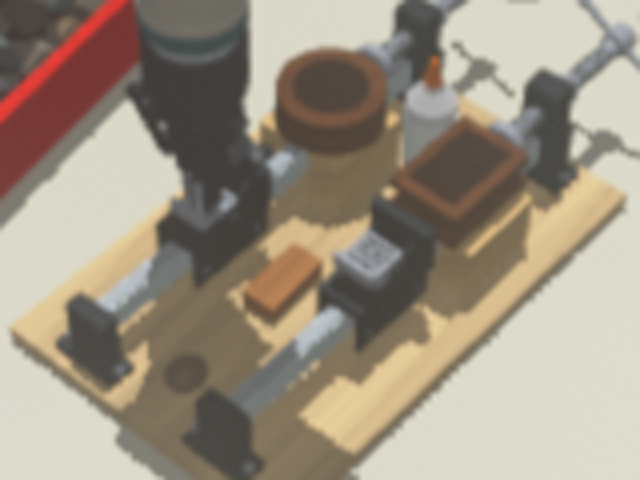

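The jaw has come along about 40 mm, the plate is down under the fingers, and the stand hasn't moved. I'll keep going.

>>> step_arm --series '[[[0, 0, 0, 0.05, 0, 0, 1], [0, 0, 0, 0.06, 0, 0, 1], [0, 0, 0, 0.06, 0, 0, 1], [0, 0, 0, 0.06, 0, 0, 1], [0, 0, 0, 0.06, 0, 0, 1], [0, 0, 0, 0.05, 0, 0, 1], [0, 0, 0, 0.03, 0, 0, 1], [0, 0, 0, 0, 0, 0, 1]]]'

```text
clock: 6.95
eef_pos: [630.7, -21.7, 87.1]
tool_rot: [3.14, 0.001, 1.415]
force: [0.0, -1.1, 6.7]
width: 0.0
gripper_force: 3.2
```

>>> step_arm --series '[[[0, 0, 0, 0.03, 0, 0, 1], [0, 0, 0, 0.03, 0, 0, 1], [0, 0, 0, 0.02, 0, 0, 1], [0, 0, 0, 0.02, 0, 0, 1], [0, 0, 0, 0, 0, 0, 1]]]'

```text
clock: 7.45
eef_pos: [632.9, -7.7, 87.1]
tool_rot: [3.14, 0.001, 1.414]
force: [-0.4, -1.7, 5.6]
width: -0.0
gripper_force: 3.2
```

>>> step_arm --series '[[[0, 0, 0, 0.014, 0, 0, 1], [0, 0, 0, 0.014, 0, 0, 1], [0, 0, 0, 0.014, 0, 0, 1], [0, 0, 0, 0, 0, 0, 1]]]'

```text
clock: 7.85
eef_pos: [633.8, -1.7, 87.1]
tool_rot: [3.14, 0.002, 1.414]
force: [-0.6, -2.1, 6.7]
width: -0.2
gripper_force: 3.2
```

>>> step_arm --series '[[[0, 0, 0, 0.014, 0, 0, 1], [0, 0, 0, 0.014, 0, 0, 1], [0, 0, 0, 0, 0, 0, 1]]]'

```text
clock: 8.15
eef_pos: [634.3, 1.6, 87.1]
tool_rot: [3.141, 0.003, 1.414]
force: [-1.1, -4.2, 6.5]
width: -0.4
gripper_force: 3.3
```

>>> step_arm --series '[[[0, 0, 0, 0.014, 0, 0, 1], [0, 0, 0, 0.014, 0, 0, 1], [0, 0, 0, 0, 0, 0, 1]]]'

```text
clock: 8.45
eef_pos: [634.4, 2.4, 86.9]
tool_rot: [3.141, 0.007, 1.412]
force: [-1.9, -9.2, 7.2]
width: -0.1
gripper_force: 6.4
```

>>> step_arm --series '[[[0, 0, 0, 0.014, 0, 0, 1], [0, 0, 0, 0.01, 0, 0, 1], [0, 0, 0, 0, 0, 0, 1]]]'

```text
clock: 8.75
eef_pos: [634.5, 2.6, 86.9]
tool_rot: [-3.141, 0.011, 1.41]
force: [-3.2, -13.9, 8.3]
width: 0.2
gripper_force: 8.5
```

```bash
python3 - <<'E'
from h import *
p=ctrl.get_image('side');i=p['img'][130:250,250:410,::-1]
cv2.imwrite('pics/a3.png',cv2.resize(i,None,fx=4,fy=4,interpolation=cv2.INTER_CUBIC))
E
```

```text
(no output)
```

View pics/a3.png

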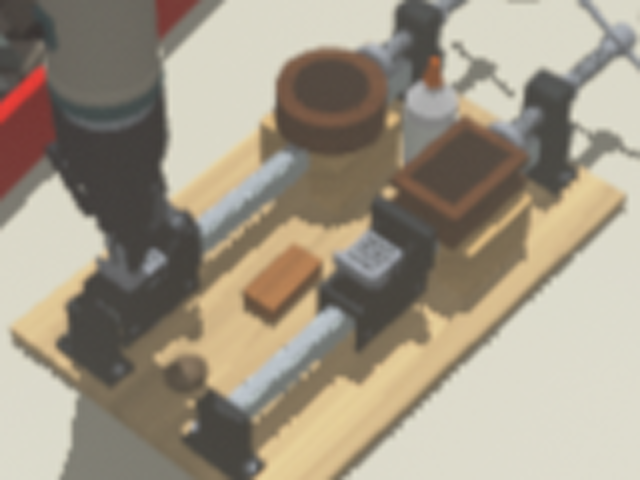

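The jaw sits against the bracket and 14 N gives no further travel. I'll ease the push off and lift.

>>> step_arm --series '[[[0, 0, 0, -0.025, 0, 0, 1], [0, 0, 0, -0.008, 0, 0, 1], [0, 0, 0, 0, 0, -0.05, 1], [0, 0, 0, 0, 0, -0.06, 1], [0, 0, 0, 0, 0, -0.15, 1], [0, 0, 0, 0, 0, -0.3, 1], [0, 0, 0, 0, 0, -0.3, 1], [0, 0, 0, -0.1, 0.3, -0.1, 1], [0, 0, 0, 0, 0.3, 0, 1], [0, 0, 0, 0, 0.3, 0, 1], [0, 0, 0, 0, 0, 0, 1], [0, 0, 0, 0, 0, 0, 1]]]'

```text
clock: 10.0
eef_pos: [764.9, -29.2, 227.9]
tool_rot: [-3.138, 0.0, 1.414]
force: [-0.8, -0.0, 0.5]
width: -0.0
gripper_force: 0.0
```

```bash
python3 - <<'E'
from h import *
print(ctrl.read_state()['clock'])
j=[]
for n,(a,b) in dict(top=(272,140),side=(250,130)).items():
    i=ctrl.get_image(n)['img'][b:b+120,a:a+130,::-1]; j.append(cv2.resize(i,None,fx=3,fy=3,interpolation=cv2.INTER_CUBIC))
cv2.imwrite('pics/a4.png',np.hstack(j))
E
```

```text
10.0
```

View pics/a4.png

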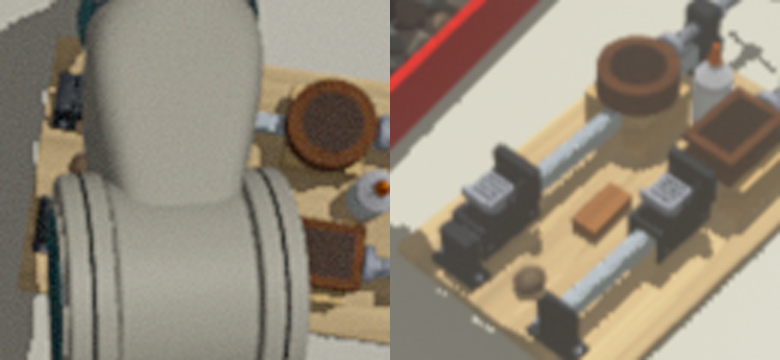

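The side view shows the far jaw against its bracket with the plate sprung back up. The stand, plinth and other things are where they were, and the arm is clear.

```bash
python3 -c "
from cell import ctrl
print(ctrl.finish_job())"
```

```text
the job is handed in; nothing more can be done
None
```

The far clamp, which holds the round stand, is fully open with its jaw back against the end bracket and the release sprung up; the stand and everything else were left in place, the arm is clear, and the job was handed in at about 10 s.

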